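# Fold out the book press's foot and hold its lever at the gauge

## Robot

A 6-joint arm with a two-finger parallel gripper is mounted at the origin on a cart in front of the work surface, level with it; the furniture and walls round the work are solid. World frame = base frame: x ahead of the robot, y to its left, z up, the work surface at z = 0. Lengths are in mm, angles in rad, forces in N, time in s.
With the tool pointing down it reaches from about 375 to 975 mm from the base axis. Payload 3.8 kg.
Tool frame: the origin (TCP) lies between the finger pads; the fingertips stand 25 mm ahead of it and the grasp point (between the pads) lies 6 mm ahead of it; z points along the fingers, y is the line along which they close (so a half turn about z gives the same grasp; the last joint's range is limited). The gripper opens to 85 mm and grips with 20 to 120 N. Pads are 22 mm wide; open, the fingers measure 114 mm over their backs; the gripper's body (76 mm by 85 mm) begins 54 mm behind the grasp point. The pads swing forward as they close: fully open they stand 13 mm farther back than shut.
Start: joints at [1.223, 0.264, 1.604, -0, 1.274, -0.037], TCP at [206.426, 642.656, 256.28] pointing down, gripper open.
Joint ranges: [-2.63, 2.63], [-0.94, 2.18], [0.31, 2.57], [-1.31, 4.45], [0, 2.66], [-2.55, 2.55]. Speed limits (rad/s): [2.57, 2.57, 3.14, 3.14, 3.14, 3.14].

## Interface

Orientations are given as a unit quaternion [x, y, z, w].
In Python, from plant import state, read_camera, finish_job, outline_of gives the robot as it stands.
- The arm moves only by the tool jog_arm, never from a script. Its argument "steps" is a list that holds one entry, the list of rows, each a list of 5 numbers: the gripper command: -1 is shut, 1 is fully open, values between are in proportion, then the shift along the tool's x, y, z in m, then the turn about the tool's z in degrees. A call has 1 to 10 rows; each row is the pose to reach, as a shift and turn from the pose commanded when the call began, along the tool's axes at that moment; what a row does not reach only later rows make up. A row lasts 1/10 s, in which the tool goes at most 50 mm and 8.59 degrees, less where a joint would pass 70% of its speed; a pose out of reach is approached as far as the arm can. A call with a gripper value outside its range is refused whole. The fingers move at their own pace and stop on an object; "grip_force" is the grip in N (left out, the last holds). Time passes only in rows, so rows that repeat a pose let the fingers close. It gives the time, the measured TCP pose, the force, the opening and the grip force at its end, in the units of the state.
- state(): the state, without advancing time (a new reading comes with each control period).
- read_camera(name): name is "scene" or "side" or "wrist"; returns a dict with "frame" (480x640x3 uint8, blue, green, red), "range_z" (480x640 float32, mm along the optical axis (not along the pixel's ray), 0 where there is no reading), "fov_y" (degrees; the focal length in pixels is half the picture's height over the tangent of half this angle, whatever the lens; pixels are square), "cx", "cy" (the principal point, pixels), "R" (3x3) and "t" (3): a world point X has camera coordinates R X + t. Camera axes: x right, y down, z forward; pixel columns grow to the right and rows downward; lengths in mm; the calibration is good to about 2 mm. The wrist camera is an equidistant fisheye: a pixel r from the principal point sees the ray r / f radians off the axis. A picture is of the moment at which its call begins.
- finish_job(): hands the job in; it is judged then, once.
Trained networks look in a picture, given as the dict that the camera call returned (one of the last four; its "shot" number tells which), for a name from the list of things; names that differ only in an ending like _2 or _b are one class to them, and where a whole thing is asked for, a point or a joint stands for the part that bears it (a point fixed in the world has none). Each returns a list of dicts, best first, with "confidence" (0 to 1); they miss things now and then, are a little off and sometimes report something else, mostly with a low value. They report only what shows in the picture. A call takes as long as a camera call.
- outline_of(picture, label): "region" (480x640 bool, what is visible of it) and "pixel" ([column, row] in pixels, amid what is visible of it).
The state is a dict: "t": time; "joint_positions": joint angles; "qvel": joint speeds; "joint_efforts": joint torques, N m; "tcp_pos": TCP position; "eef_rot": TCP orientation; "wrist_force": force on the tool from outside, world axes, zero at the start; "moment": the same for the moment, N m; "opening": finger opening in mm; "grasp_force": force on a finger pad.
Only numpy, scipy, OpenCV 4.12 (cv2) and the standard library are available. Lean on these libraries where they do the work, as an engineer would, in place of code of your own. Each camera call takes 0.05 s, during which the arm holds its last target. There are 200 camera calls.

## Task

The paperback under the small book press on the desk has just been glued and must be kept pressed. First swing the press's folding foot out from its folded place until it clicks home at the end of its swing; only then push the sprung lever down until its pointer stands midway between the two arms of the gauge, so that the pad presses on the book, and keep it there: finish while still holding the lever down. Do not shift the book or the other things on the desk.

Things in the scene. Friction and masses are not known exactly. Their poses are not given: they have to be found in the camera images.
- press: Book press fixed to the desk: grey base plate 235 (x) x 130 mm, top 19 mm above the desk. Origin on the desk under the plate's centre; x from the lever's grip to the hinge post (away from the robot at yaw 0), y to the left, z up. Lever hinge: level pin along y at (95, 0, 105) mm, on a post 123 mm high. Gauge: upright steel post at (-98, 45) mm, 140 mm high, with two arms at heights 87 and 123 mm.
- foot_hinge (a point): Vertical pin of the folding foot, at (-45, -82, 13) mm in the press's frame, on an ear on the press's -y side.
- foot_knob (a point): Middle of the plain upright round knob at the free end of the folding foot, 88 mm from the foot's hinge: diameter 16 mm, from 16 to 58 mm above the desk; this point is 40 mm above the desk. The foot is a dark steel bar 20 mm wide whose top is 17 mm above the desk, with a rubber sole under the knob.
- foot (a joint): Angle of the foot about its vertical pin (rad). 0: folded, the foot points from its pin along the press's -x; growing values swing the knob counter-clockwise seen from above, to the press's -y. Stop at 1.57 (square to the press). From about 0.9 a sprung ball resists (about 4 N at the knob); past 1.42 it snaps the foot home and holds it at 1.57. Otherwise slight friction only.
- lever_grip (a point): Point on the top face of the lever's black flat grip (95 mm long, 30 mm wide, 22 mm thick), on its middle line, 225 mm from the lever's hinge and 11 mm above the lever's axis; the grip reaches from 160 to 255 mm from the hinge. At rest it stands 193 mm above the desk; with the lever level it is at (-130, 0, 116) mm in the press's frame.
- lever (a joint): Angle by which the lever is pressed down (rad). 0: at rest, held up by its spring, grip end raised by 0.35 rad; 0.35: lever level, pointer midway between the gauge's arms; stop at 0.50. The pad meets the book at about 0.23. Pressing on the grip point takes about 2.5 N at the start and 9 N when level; let go, it springs back up.
- pointer_tip (a point): Tip of the thin steel pointer (5 mm thick) that sticks out of the lever's +y side, 193 mm from the hinge; moves with the lever.
- gauge_mid (a point): Midway between the free ends of the gauge's two arms (6 mm thick, 36 mm apart between their axes, pointing from the gauge's post to the lever). The pointer tip passes 2 mm from here.
- pad: Round steel pad, 44 mm across, sprung (30 mm of travel) on a stem under the lever, 105 mm from the lever's hinge; origin at the centre of its underside.
- novel_mid (a point): Centre of the loose paperback (130 x 198 x 31 mm) that lies flat on the press's base under the pad, half-way up.
- glue_tube: Loose white tube with a blue cap, 42 x 146 x 28 mm, lying left of the press, on the robot's side; origin at the centre of its underside. To be left alone.
- tumbler: Loose empty drinking glass, diameter 80 mm, 88 mm high, near the front left of the desk; origin at the centre of its underside. To be left alone.
- tealight: Loose small candle in a metal cup, diameter 38 mm, 15 mm high, near the front of the desk; origin at the centre of its underside. To be left alone.
- pen: Loose pen, 145 mm long, 12 mm thick, near the front of the desk; origin at the centre of its underside. To be left alone.
- handset: Loose remote control, 163 x 48 x 19 mm, near the front of the desk; origin at the centre of its underside. To be left alone.
- keys: Loose bunch of keys, 104 x 115 x 8 mm, near the front right of the desk; origin at the centre of its underside. To be left alone.

How it is judged (in metres and radians):
On the way, in this order (a step that is already met when the one before it is completed fails the run):
1. the foot is swung out and home in its detent, with the lever still up (value of joint foot above 1.48 rad and value of joint lever below 0.1 rad), for 0.2 s.
2. the lever is held with its pointer between the gauge's arms, the pad on the book (value of joint lever between 0.28 and 0.42 rad and contact force between pad and novel above 1 N), for 0.5 s.
At the end, for the whole second after the job is handed in: The foot is home (joint over 1.48 rad) and the robot is still holding the lever down, at rest, with the pointer between the gauge's arms (0.28 to 0.42 rad; robot's force on the press over 2 N) and the pad pressing on the book (over 1 N), the book's centre within 65 mm of the press's (all of step 2 and value of joint foot above 1.48 rad and velocity of joint lever between -0.1 and 0.1 rad/s and contact force between any of the fingers, the arm and press above 2 N and horizontal distance between novel_mid and press below 0.065 m); the arm keeps its last pose, push and grip.
It fails at once if the lever is pressed before the foot is home (value of joint lever above 0.12 rad and value of joint foot below 1.4 rad).
It fails at once if the book is shifted by more than 20 mm (distance of novel_mid from where it was at the start of the episode above 0.02 m).
It fails at once if another thing on the desk is shifted by more than 30 mm (distance of any of glue_tube, tumbler, tealight, pen, handset, keys from where it was at the start of the episode above 0.03 m).
It also fails if it takes over 48 s, if anything falls off the work surface, if the arm or the gripper's body presses on something with over 40 N, if the wrist force passes 120 N, or if a joint passes its speed limit or range.

## Working session

There is one attempt and no reset: what is moved stays moved. The work goes in short steps, Python scripts to look and compute and a tool call to move; the robot and the scene stay as the last step left them, time stands still between calls to the robot, and variables do not carry over. Pictures are saved under pics/ and viewed, at most 10 in all, crops included, and the job is handed in when it is done.

Besides the shell and the picture viewer there is one more tool, called after "Call:" by a JSON object that holds its "api" and its "payload". jog_arm: Moves the arm, as the interface text tells. Its arguments: {"type":"object","properties":{"steps":{"type":"array","items":{"type":"array","items":{"type":"array","items":{"type":"number"}}}},"grip_force":{"type":"number"}},"required":["steps"]}

```bash
mkdir -p pics; ls
cat > h.py <<'E'
import numpy as np, cv2
from plant import *
def pts(p,mask=None):
    f=240/np.tan(np.radians(p["fov_y"]/2)); v,u=np.mgrid[:480,:640]
    z=p["range_z"].astype(float); X=np.stack([(u-p["cx"])/f*z,(v-p["cy"])/f*z,z],-1)
    W=(X-np.array(p["t"]))@np.array(p["R"])
    m=z>0
    if mask is not None: m&=mask
    return W,m
def proj(p,X):
    f=240/np.tan(np.radians(p["fov_y"]/2)); c=np.array(p["R"])@X+np.array(p["t"]); return c[:2]/c[2]*f+[p["cx"],p["cy"]]
E
python3 - <<'E'
from h import *
s=state();print({k:np.round(v,3) for k,v in s.items()})
for n in ["scene","side"]:
    p=read_camera(n);cv2.imwrite(f"pics/{n}0.png",p["frame"])
    print(n,-np.array(p["R"]).T@np.array(p["t"]))
    for l in ["press","foot_knob","lever_grip","gauge_mid","pad","novel_mid","glue_tube","tumbler","keys","handset","tealight","pen"]:
        o=outline_of(p,l)
        for d in o[:1]:
            W,m=pts(p,d["region"]);w=W[m]
            print(l,round(d["confidence"],2),np.round(d["pixel"]),d["region"].sum(),np.round(np.median(w,0)) if len(w) else None,np.round(np.percentile(w,[2,98],axis=0)).tolist() if len(w) else None)
E
```

```text
pics
{'t': np.float64(0.0), 'joint_positions': array([ 1.223,  0.265,  1.605,  0.   ,  1.274, -0.037]), 'qvel': array([-0.002,  0.001, -0.   ,  0.002,  0.   , -0.002]), 'joint_efforts': array([-1.0000e-03, -5.1512e+01, -3.6732e+01, -0.0000e+00,  1.3000e-02,
        0.0000e+00]), 'tcp_pos': array([206.202, 642.036, 254.949]), 'eef_rot': array([ 0.155,  0.988, -0.001, -0.   ]), 'wrist_force': array([ 0.119, -0.397, -0.539]), 'moment': array([-0.003,  0.01 ,  0.065]), 'grasp_force': np.float64(0.0), 'opening': np.float64(85.591)}
scene [ -920.24736996 -1100.80469715  1013.5836027 ]
press 0.95 [362. 254.] 1546 [ 569. -199.   44.] [[478.0, -272.0, 3.0], [739.0, -118.0, 191.0]]
foot_knob 0.64 [360. 289.] 199 [ 488. -266.   14.] [[473.0, -276.0, -4.0], [576.0, -243.0, 54.0]]
lever_grip 0.81 [355. 236.] 414 [ 599. -186.  148.] [[493.0, -213.0, 78.0], [713.0, -148.0, 196.0]]
gauge_mid 0.59 [361. 259.] 1699 [ 576. -202.   32.] [[477.0, -274.0, -4.0], [822.0, -94.0, 189.0]]
pad 0.47 [302. 274.] 256 [477. -52.   9.] [[442.0, -103.0, -5.0], [520.0, 24.0, 25.0]]
novel_mid 0.69 [356. 261.] 1313 [ 6
[... 906 characters left out ...]
4.   89.] [[594.0, -202.0, 79.0], [630.0, -161.0, 111.0]]
novel_mid 0.72 [357. 295.] 2156 [ 630. -192.   50.] [[564.0, -252.0, 22.0], [704.0, -65.0, 56.0]]
glue_tube 0.89 [293. 281.] 419 [483. -46.  14.] [[447.0, -95.0, 2.0], [521.0, 33.0, 29.0]]
tumbler 0.72 [251. 193.] 608 [416. 333.  62.] [[383.0, 316.0, 11.0], [450.0, 401.0, 90.0]]
keys 0.98 [289. 436.] 585 [ 390. -540.    4.] [[339.0, -576.0, -1.0], [429.0, -476.0, 8.0]]
handset 0.68 [248. 228.] 527 [389. 214.  18.] [[314.0, 196.0, 6.0], [463.0, 247.0, 24.0]]
tealight 0.55 [261. 377.] 216 [ 347. -370.   10.] [[331.0, -390.0, 4.0], [364.0, -351.0, 17.0]]
pen 0.65 [246. 269.] 90 [364.  25.   9.] [[356.0, -35.0, -1.0], [372.0, 86.0, 15.0]]
```

Run:
```python
from h import *
out=[]
for n in ["scene","side"]:
    p=read_camera(n)
    d=outline_of(p,"lever_grip")[0];W,m=pts(p,cv2.erode(d["region"].astype(np.uint8),np.ones((3,3)))>0);w=W[m];w=w[(w[:,2]>90)&(abs(w[:,1]+180)<60)]
    vx,vy,x0,y0=cv2.fitLine(w[:,:2].astype(np.float32),cv2.DIST_HUBER,0,.01,.01).ravel()
    print(n,"lever yaw",np.arctan2(vy,vx)*np.sign(vx), x0,y0,"xyz ext",np.percentile(w,[1,99],axis=0).round().tolist())
    d=outline_of(p,"foot_knob")[0];W,m=pts(p,d["region"]);w=W[m];k=w[w[:,2]>28]
    print("knob",np.median(k,0).round(1),np.percentile(k,[2,98],axis=0).round().tolist())
    d=outline_of(p,"novel_mid")[0];W,m=pts(p,d["region"]);w=W[m];k=w[(w[:,2]>44)&(w[:,2]<56)]
    print("book",cv2.minAreaRect(k[:,:2].astype(np.float32)))
    d=outline_of(p,"press")[0]
    c=p["frame"][220:370,260:460] if n=="side" else p["frame"][190:320,290:460]
    out.append(cv2.resize(c,(800,600),interpolation=cv2.INTER_CUBIC))
cv2.imwrite("pics/c1.png",out[1])
```

```text
scene lever yaw -0.20249185 593.2831 -188.79587 xyz ext [[490.0, -216.0, 96.0], [710.0, -152.0, 197.0]]
  return _methods._mean(a, axis=axis, dtype=dtype,
  ret = um.true_divide(
Traceback (most recent call last):
IndexError: index -1 is out of bounds for axis 0 with size 0
```

View pics/side0.png

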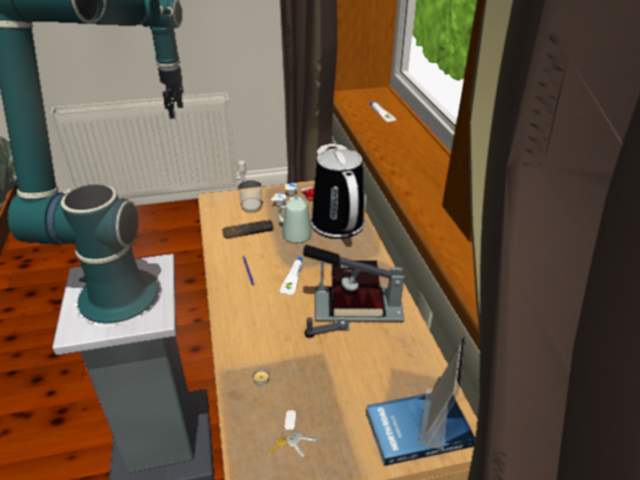

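The side view shows the press at about (355,295), the lever grip end at (310,252), the knob at (310,327), and the glue tube at (293,277). The right side near the press is clear.

Run:
```python
from h import *
for n in ["scene","side"]:
    p=read_camera(n)
    d=outline_of(p,"lever_grip")[0];W,m=pts(p,cv2.erode(d["region"].astype(np.uint8),np.ones((3,3)))>0);w=W[m];w=w[(w[:,2]>90)&(abs(w[:,1]+180)<60)]
    vx,vy,x0,y0=cv2.fitLine(w[:,:2].astype(np.float32),cv2.DIST_HUBER,0,.01,.01).ravel()
    print(n,"lever yaw",np.arctan(vy/vx), x0,y0,"xyz ext",np.percentile(w,[1,99],axis=0).round().tolist())
    g=w[w[:,2]>165];print("grip",g.mean(0).round(),np.percentile(g,[2,98],axis=0).round().tolist())
    for d in outline_of(p,"foot_knob")[:1]:
        W,m=pts(p,d["region"]);w=W[m];k=w[w[:,2]>25]
        if len(k): print("knob",len(k),np.median(k,0).round(1),np.percentile(k,[2,98],axis=0).round().tolist())
        b=w[(w[:,2]<=25)&(w[:,2]>10)]
        if len(b)>5: print("bar",cv2.minAreaRect(b[:,:2].astype(np.float32)))
    W,m=pts(p); 
    k=W[m&(abs(W[...,2]-50)<4)&(abs(W[...,0]-620)<110)&(abs(W[...,1]+180)<150)];print("book",len(k),cv2.minAreaRect(k[:,:2].astype(np.float32)))
    k=W[m&(abs(W[...,2]-19)<4)&(abs(W[...,0]-610)<150)&(abs(W[...,1]+200)<80)];print("plate",len(k),cv2.minAreaRect(k[:,:2].astype(np.float32)))
    if n=="side": cv2.imwrite("pics/c1.png",cv2.resize(p["frame"][225:360,260:440],(800,600),interpolation=cv2.INTER_CUBIC))
```

```text
scene lever yaw -0.19915213 592.86597 -188.6712 xyz ext [[491.0, -214.0, 100.0], [709.0, -156.0, 198.0]]
grip [ 521. -174.  183.] [[491.0, -189.0, 167.0], [565.0, -156.0, 198.0]]
knob 49 [ 479.  -268.5   41. ] [[469.0, -276.0, 27.0], [490.0, -256.0, 59.0]]
bar ((526.9259033203125, -257.63934326171875), (121.71707153320312, 40.08594512939453), 2.3287546634674072)
book 415 ((637.2533569335938, -152.31875610351562), (179.87472534179688, 217.384765625), 2.545499086380005)
plate 314 ((612.8192749023438, -215.7111358642578), (168.25929260253906, 255.27044677734375), 78.72960662841797)Traceback (most recent call last):
  File "<stdin>", line 5, in <module>
cv2.error: OpenCV(4.12.0) /io/opencv/modules/imgproc/src/linefit.cpp:50: error: (-215:Assertion failed) count > 0 in function 'fitLine2D_wods'
```

Call:
{"api": "jog_arm", "payload": {"steps": [[[-1,0,0,-0.05,0],[-1,-0.04,-0.03,-0.09,0],[-1,-0.075,-0.065,-0.125,0],[-1,-0.11,-0.1,-0.125,0],[-1,-0.145,-0.13,-0.125,0],[-1,-0.18,-0.165,-0.125,0],[-1,-0.215,-0.2,-0.125,0],[-1,-0.25,-0.23,-0.125,0],[-1,-0.29,-0.266,-0.125,0],[-1,-0.29,-0.266,-0.125,0]]]}}

```text
t: 2.7
tcp_pos: [402.8, 297.0, 381.7]
eef_rot: [0.157, 0.988, -0.0, 0.001]
wrist_force: [-0.3, -0.1, -0.4]
opening: 0.0
grasp_force: 0.0
```

Call:
{"api": "jog_arm", "payload": {"steps": [[[0,-0.02,-0.045,0,0],[0,-0.043,-0.09,0,0],[0,-0.065,-0.135,0,0],[0,-0.087,-0.18,0,0],[0,-0.109,-0.226,0,0],[0,-0.13,-0.271,0,0],[0,-0.152,-0.316,0,0],[0,-0.174,-0.362,0,0],[0,-0.195,-0.407,0,0],[0,-0.217,-0.452,0,0]]]}}

```text
t: 3.7
tcp_pos: [469.0, -195.9, 381.7]
eef_rot: [0.155, 0.988, -0.0, 0.001]
wrist_force: [1.2, -0.5, 0.9]
opening: 43.0
grasp_force: 0.0
```

Run:
```python
from h import *
s=state();print(s['t'],s['tcp_pos'],s['eef_rot'],s['opening'],s['joint_positions'])
p=read_camera("wrist");cv2.imwrite("pics/w1.png",p["frame"])
np.savez("w1.npz",**{k:p[k] for k in["frame","range_z","fov_y","cx","cy","R","t"]})
p=read_camera("side");cv2.imwrite("pics/c1.png",cv2.resize(p["frame"][225:360,260:440],(800,600),interpolation=cv2.INTER_CUBIC))
np.savez("s1.npz",**{k:p[k] for k in["frame","range_z","fov_y","cx","cy","R","t"]})
```

```text
3.7 [ 468.97502285 -195.9471879   381.72223035] [ 1.54978316e-01  9.87917702e-01 -3.72969829e-05  5.77711149e-04] 43.04855645300824 [-4.44947484e-01 -1.09811039e-01  1.77772342e+00  2.59424640e-04
  1.47255160e+00 -1.70455805e+00]
```

View pics/w1.png

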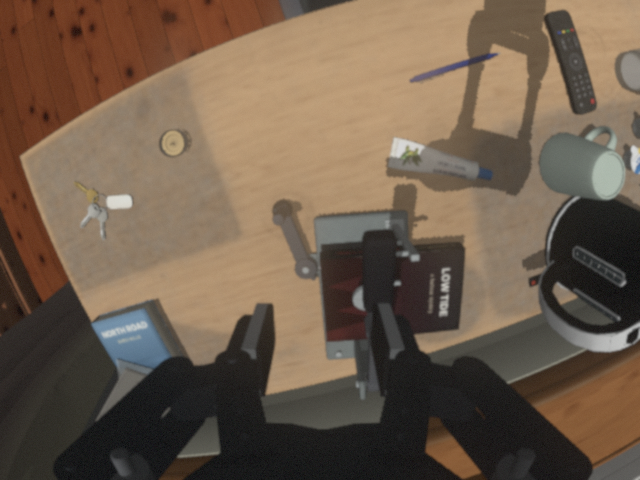

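View pics/c1.png

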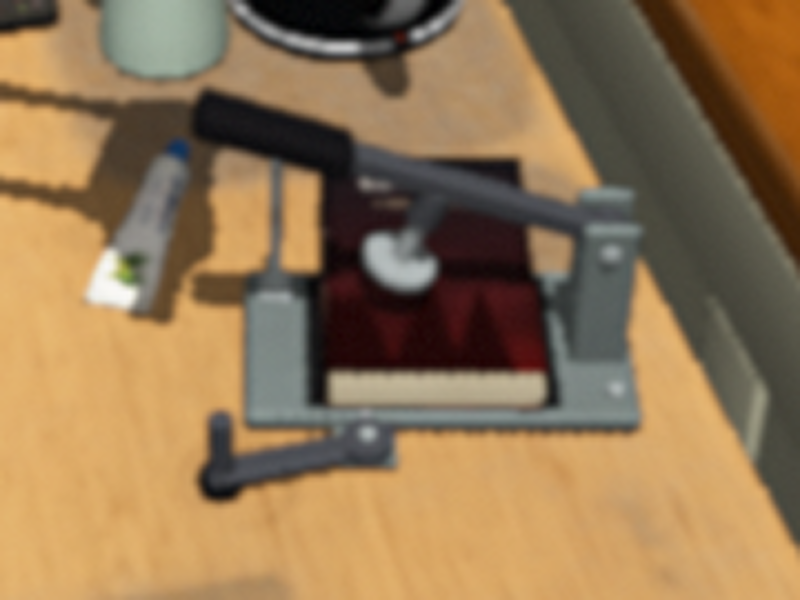

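The wrist view shows the plate's near corners at about (315,216) and (407,211), the far corner near (326,358), the foot hinge at (306,268), and the knob at (281,207). I'll convert these to world positions.

```bash
cat >> h.py <<'E'
def wray(p,u,v):
    f=240/np.tan(np.radians(float(p["fov_y"])/2)); d=np.array([u-p["cx"],v-p["cy"]]);r=np.hypot(*d);th=r/f
    c=np.array([*(d/r*np.sin(th)),np.cos(th)]); R=np.array(p["R"]);return -R.T@np.array(p["t"]),R.T@c,c
def onz(p,u,v,z,ray=wray):
    o,d,_=ray(p,u,v);return o+d*(z-o[2])/d[2]
def wdep(p,u,v):
    o,d,c=wray(p,u,v);z=np.median(p["range_z"][int(v)-1:int(v)+2,int(u)-1:int(u)+2]);return o+d*z/c[2]
def pray(p,u,v):
    f=240/np.tan(np.radians(float(p["fov_y"])/2));c=np.array([(u-p["cx"])/f,(v-p["cy"])/f,1]);R=np.array(p["R"]);return -R.T@np.array(p["t"]),R.T@c,c
E
python3 - <<'E'
from h import *
p=dict(np.load("w1.npz"));s=dict(np.load("s1.npz"))
print(p["fov_y"],p["cx"],p["cy"],-p["R"].T@p["t"])
for n,u,v,z in [("c--",316,217,19),("c-+",407,211,19),("c+-",327,359,19),("hinge",306,268,20),("knobtop",281,206,58),("griptip",380,232,190),("tealight",173,143,15)]:
    print(n,onz(p,u,v,z).round(1),wdep(p,u,v).round(1))
k=180/800
for n,u,v,z in [("c--",248,415,19),("c+-",638,420,19),("hinge",368,433,20),("knobtop",220,415,58),("griptip",200,100,210),("postR",610,250,105)]:
    print("side",n,onz(s,260+u*k,225+v*k,z,pray).round(1))
cv2.imwrite("pics/w2.png",cv2.resize(p["frame"][180:380,240:480],(800,600),interpolation=cv2.INTER_CUBIC)) if 0 else 0
E
```

```text
65.70646984690485 322.4527892401598 244.55010546573357 [ 388.02001237 -170.34037987  499.82323406]
c-- [ 506.4 -217.5   19. ] [ 507.8 -218.1   13.3]
c-+ [535.4 -97.5  19. ] [ 5.411e+02 -9.470e+01  4.000e-01]
c+- [ 731.4 -273.2   19. ] [ 7.449e+02 -2.772e+02  1.000e-01]
hinge [ 571.8 -253.6   20. ] [ 570.8 -253.2   22.6]
knobtop [ 470.3 -250.1   58. ] [ 478.1 -257.6   16.2]
griptip [ 494.3 -151.4  190. ] [ 494.  -151.4  190.7]
tealight [ 346.  -370.5   15. ] [ 345.4 -373.5    7.7]
side c-- [ 513.  -223.1   19. ]
side c+- [ 734.1 -276.8   19. ]
side hinge [ 577.4 -253.4   20. ]
side knobtop [ 489.1 -257.2   58. ]
side griptip [ 498.6 -164.5  210. ]
side postR [ 727.9 -222.2  105. ]
```

Call:
{"api": "jog_arm", "payload": {"steps": [[[0,-0.012,-0.018,0,8],[0,-0.024,-0.036,0,16],[0,-0.035,-0.054,0,24],[0,-0.035,-0.054,0.02,32],[0,-0.035,-0.054,0.04,40],[0,-0.035,-0.054,0.06,48],[0,-0.035,-0.054,0.08,56],[0,-0.035,-0.054,0.1,64],[0,-0.035,-0.054,0.12,72],[0,-0.035,-0.054,0.14,80]]]}}

```text
t: 4.8
tcp_pos: [486.1, -255.0, 240.7]
eef_rot: [0.755, 0.655, 0.0, -0.0]
wrist_force: [0.3, -0.5, 1.1]
opening: 43.0
grasp_force: 0.0
```

Call:
{"api": "jog_arm", "payload": {"steps": [[[0,0,0,0.01,8],[0,0,0,0.02,16],[0,0,0,0.03,24],[0,0,0,0.04,32],[0,0,0,0.05,40],[0,0,0,0.06,48],[0,0,0,0.07,56],[0,0,0,0.08,64],[0,0,0,0.08,72],[0,0,0,0.08,79]]]}}

```text
t: 5.8
tcp_pos: [485.9, -254.8, 160.9]
eef_rot: [1.0, 0.025, -0.0, -0.0]
wrist_force: [-0.1, 0.6, 0.6]
opening: 42.6
grasp_force: 0.0
```

Run:
```python
from h import *
s=state();print(s['t'],s['tcp_pos'],s['eef_rot'],s['opening'],s['joint_positions'])
p=read_camera("wrist");cv2.imwrite("pics/w3.png",p["frame"])
np.savez("w1.npz",**{k:p[k] for k in["frame","range_z","fov_y","cx","cy","R","t"]})
```

```text
5.8 [ 485.88388262 -254.81187719  160.86863292] [ 9.99675956e-01  2.54487026e-02 -4.01441436e-04 -4.30146070e-04] 42.60998849053204 [-5.28581831e-01  1.07214863e-01  1.97290046e+00  3.53910337e-04
  1.06261276e+00  9.91139201e-01]
```

View pics/w3.png

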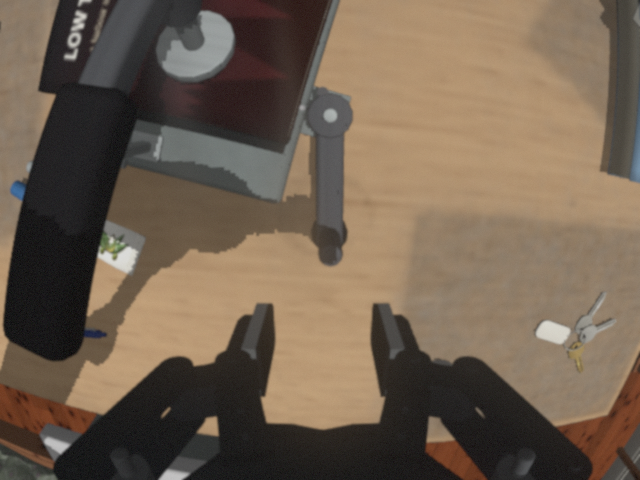

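The wrist view shows the knob top at (331,255), the hinge pin at (330,115), and the fingers astride column 323.

Run:
```python
from h import *
p=dict(np.load("w1.npz"))
print(-p["R"].T@p["t"])
for n,u,v,z in [("hinge",330,115,20),("knobtop",331,255,58),("sole",331,232,8),("c--",281,199,19),("gripend",47,345,190),("gripR",135,100,170),("gripL",60,90,170)]:
    print(n,onz(p,u,v,z).round(1),wdep(p,u,v).round(1))
```

```text
[ 569.17801044 -250.78358808  279.00725607]
hinge [ 573.4 -255.5   20. ] [ 573.3 -255.4   22.7]
knobtop [ 486.  -260.3   58. ] [ 486.4 -260.2   59.1]
sole [ 485.9 -261.3    8. ] [ 492.9 -260.4   30.8]
c-- [ 512.2 -223.7   19. ] [ 511.1 -223.2   14.1]
gripend [ 494.1 -153.1  190. ] [ 503.1 -164.8  200.6]
gripR [ 576.1 -191.8  170. ] [ 583.8 -126.8   50. ]
gripL [ 582.7 -160.2  170. ] [ 582.4 -161.8  171.9]
```

Call:
{"api": "jog_arm", "payload": {"steps": [[[0,0,0.005,0,0],[0,0,0.0055,0.03,0],[0,0,0.0055,0.06,0],[0,0,0.0055,0.085,0],[0,0,0.0055,0.1,0],[0,0,0.0055,0.11,0],[-0.5,0,0.0055,0.11,0],[-0.5,0,0.0055,0.11,0],[-0.5,0,0.0055,0.11,0],[-0.5,0,0.0055,0.11,0]]], "grip_force": 20}}

```text
t: 6.85
tcp_pos: [487.3, -262.0, 52.6]
eef_rot: [1.0, 0.028, 0.001, 0.001]
wrist_force: [-0.0, 0.4, -0.5]
opening: 21.0
grasp_force: 0.0
```

Run:
```python
from h import *
s=state();print(s['t'],s['tcp_pos'],s['eef_rot'],s['opening'],s['wrist_force'])
q=s['eef_rot'];a=2*np.arctan2(q[1],q[0]);T=np.array([[np.cos(a),np.sin(a)],[np.sin(a),-np.cos(a)]])  # cols tool x,y
H=np.array([573.4,-255.5]);yaw=-.24
ps0=np.pi+.055
for ps in np.linspace(ps0,1.5*np.pi+yaw+.06,21)[1:]:
    k=H+87.7*np.array([np.cos(ps),np.sin(ps)])
    # cage leads by slack: absorb in overshoot
    print((T.T@(k-s['tcp_pos'][:2])/1000).round(4), -round(np.degrees(ps-ps0),1))
```

```text
6.85 [ 487.29366981 -261.98158181   52.57707087] [9.99608602e-01 2.79501597e-02 1.00938839e-03 6.41867856e-04] 21.04907534027768 [-0.02061995  0.40019344 -0.4775852 ]
[-0.0012  0.0041] -3.8
[-0.0006  0.0099] -7.7
[0.0004 0.0157] -11.5
[0.0017 0.0214] -15.3
[0.0035 0.027 ] -19.1
[0.0056 0.0325] -23.0
[0.008  0.0378] -26.8
[0.0108 0.0429] -30.6
[0.014  0.0479] -34.4
[0.0174 0.0526] -38.3
[0.0212 0.0571] -42.1
[0.0253 0.0613] -45.9
[0.0296 0.0652] -49.7
[0.0342 0.0689] -53.6
[0.039  0.0722] -57.4
[0.0441 0.0752] -61.2
[0.0493 0.0778] -65.1
[0.0547 0.0801] -68.9
[0.0602 0.0821] -72.7
[0.0658 0.0836] -76.5
```

Call:
{"api": "jog_arm", "payload": {"steps": [[[-0.5,0.0004,0.0057,0,-3.8],[-0.5,0.001,0.0115,0,-7.7],[-0.5,0.002,0.0173,0,-11.5],[-0.5,0.0033,0.023,0,-15.3],[-0.5,0.0051,0.0286,0,-19.1],[-0.5,0.0072,0.0341,0,-23],[-0.5,0.0096,0.0394,0,-26.8],[-0.5,0.0124,0.0445,0,-30.6],[-0.5,0.0156,0.0495,0,-34.4],[-0.5,0.019,0.0542,0,-38.3]]]}}

```text
t: 7.85
tcp_pos: [508.8, -314.9, 52.1]
eef_rot: [0.935, 0.356, 0.0, 0.0]
wrist_force: [-0.4, 0.6, 0.5]
opening: 21.2
grasp_force: 0.3
```

Run:
```python
from h import *
s=state();print(s['t'],s['tcp_pos'],s['eef_rot'],s['opening'],s['wrist_force'])
q=s['eef_rot'];a=2*np.arctan2(q[1],q[0]);print(a)
H=np.array([573.4,-255.5]);yaw=-.24
psn=np.pi+.055+np.radians(38.3)
k0=H+87.7*np.array([np.cos(psn),np.sin(psn)]);print(k0)
a=psn-np.pi;T=np.array([[np.cos(a),np.sin(a)],[np.sin(a),-np.cos(a)]])
for ps in np.linspace(psn,1.5*np.pi+yaw+.08,11)[1:]:
    k=H+87.7*np.array([np.cos(ps),np.sin(ps)])
    print((T.T@(k-k0)/1000).round(4), -round(np.degrees(ps-psn),1))
```

```text
7.85 [ 508.84080065 -314.89879899   52.11213921] [9.34671116e-01 3.55513123e-01 3.72896807e-04 4.30387146e-04] 21.19717562917343 [-0.3715663   0.5577187   0.51697949]
0.7269261183812836
[ 507.66718089 -313.5558911 ]
[0.0002 0.006 ] -3.9
[0.0008 0.012 ] -7.9
[0.0019 0.018 ] -11.8
[0.0033 0.0238] -15.8
[0.0051 0.0295] -19.7
[0.0074 0.0352] -23.6
[0.01   0.0406] -27.6
[0.0129 0.0458] -31.5
[0.0163 0.0509] -35.4
[0.0199 0.0556] -39.4
```

Call:
{"api": "jog_arm", "payload": {"steps": [[[-0.5,0.0002,0.006,0,-3.9],[-0.5,0.0008,0.012,0,-7.9],[-0.5,0.0019,0.018,0,-11.8],[-0.5,0.0033,0.0238,0,-15.8],[-0.5,0.0051,0.0295,0,-19.7],[-0.5,0.0074,0.0352,0,-23.6],[-0.5,0.01,0.0406,0,-27.6],[-0.5,0.0129,0.0458,0,-31.5],[-0.5,0.0163,0.0509,0,-35.4],[-0.5,0.0163,0.0509,0,-35.4]]]}}

```text
t: 8.85
tcp_pos: [555.5, -342.4, 52.3]
eef_rot: [0.783, 0.622, 0.0, 0.001]
wrist_force: [-0.2, -1.2, 0.4]
opening: 21.2
grasp_force: 0.0
```

Run:
```python
from h import *
s=state();print(s['t'],s['tcp_pos'],s['eef_rot'],s['opening'],s['wrist_force'],s['grasp_force'])
p=read_camera("wrist");cv2.imwrite("pics/w4.png",p["frame"])
np.savez("w1.npz",**{k:p[k] for k in["frame","range_z","fov_y","cx","cy","R","t"]})
```

```text
8.85 [ 555.4504459  -342.40643905   52.30654694] [7.83030821e-01 6.21981908e-01 3.46353974e-04 1.05770668e-03] 21.193402798519127 [-0.19208566 -1.2289002   0.44732254] 0.0
```

View pics/w4.png

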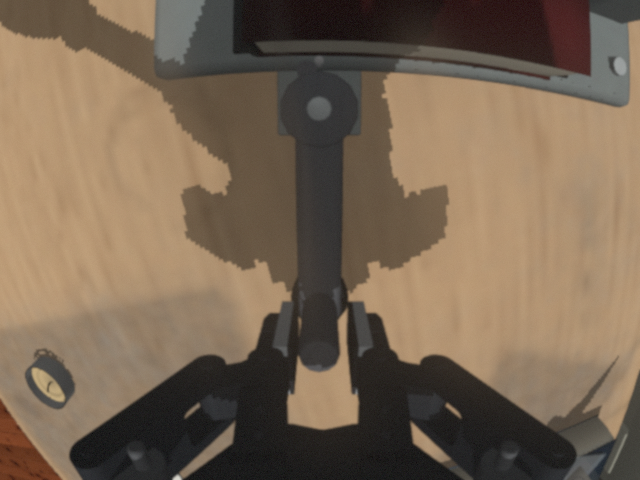

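The foot points square from the plate, with the knob (320,355) free between the fingers. I'll check the angle numerically.

Run:
```python
from h import *
p=dict(np.load("w1.npz"))
h=onz(p,319,108,20);k=onz(p,320,356,58);b=onz(p,319,270,17)
c1=onz(p,160,77,19);c2=onz(p,628,104,19)
e=onz(p,200,78,19);e2=onz(p,560,90,19)
print(h,k,b,c1,c2)
an=lambda d:np.arctan2(d[1],d[0])
print("edge",an(c2-c1),an(e2-e),"foot",an(k-h),an(b-h),"phi",an(k-h)+np.pi-an(c2-c1),an(b-h)+np.pi-an(c2-c1), np.linalg.norm((c2-c1)[:2]),np.linalg.norm((k-h)[:2]))
```

```text
[ 573.53098282 -255.17063934   20.        ] [ 554.11479267 -340.62467181   58.        ] [ 557.46623504 -323.61296863   17.        ] [ 511.99763734 -223.1332479    19.        ] [ 731.75609331 -272.73829274   19.        ]
edge -0.22200469223115663 -0.2123866731043014 foot -1.7942152774738598 -1.801342429392182 phi 1.56938206834709 1.5622549164287678 225.2874595729109 87.63207235898653
```

Foot angle is about 1.57, so it is home. Next: lift, shut the fingers and move over the grip.

Call:
{"api": "jog_arm", "payload": {"steps": [[[-0.5,0,0,-0.04,0],[-0.5,0,0,-0.09,0],[-0.6,0,0,-0.135,0],[-1,0,0,-0.18,0],[-1,0,0,-0.22,0],[-1,0.042,-0.019,-0.22,0],[-1,0.085,-0.038,-0.22,0],[-1,0.127,-0.057,-0.22,0],[-1,0.169,-0.075,-0.22,0],[-1,0.169,-0.075,-0.22,0]]]}}

```text
t: 9.9
tcp_pos: [517.9, -155.6, 271.5]
eef_rot: [0.782, 0.623, 0.0, -0.001]
wrist_force: [0.0, -1.0, -0.2]
opening: -0.0
grasp_force: 0.0
```

Run:
```python
from h import *
s=state();print(s['t'],s['tcp_pos'],s['eef_rot'],s['opening'],s['wrist_force'])
p=read_camera("wrist");cv2.imwrite("pics/w5.png",p["frame"])
```

```text
9.9 [ 517.89602831 -155.57660477  271.49773433] [ 7.82370796e-01  6.22811893e-01  4.90127842e-04 -1.02159685e-03] -0.012543053917547198 [ 0.04973428 -1.03903184 -0.19927259]
```

View pics/w5.png

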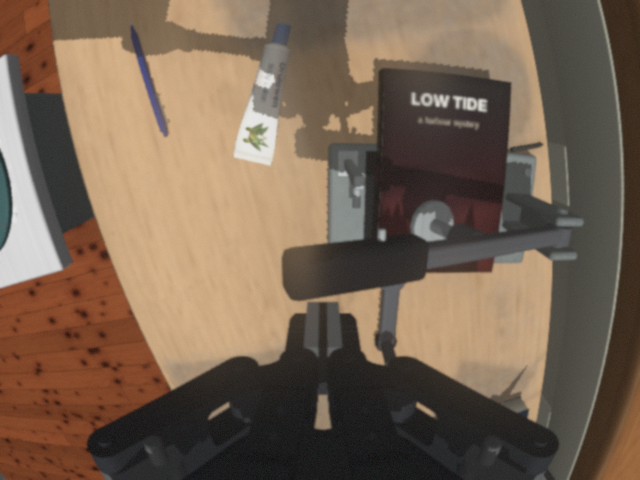

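The fingers are shut and stand just over the grip (about (355,265)), clear of the gauge at (352,185).

Call:
{"api": "jog_arm", "payload": {"steps": [[[-1,-0.003,0.002,0.03,0],[-1,-0.003,0.002,0.045,0],[-1,-0.003,0.001,0.054,0],[-1,-0.003,-0.002,0.063,0],[-1,-0.003,-0.004,0.072,0],[-1,-0.003,-0.007,0.081,0],[-1,-0.003,-0.009,0.09,0],[-1,-0.003,-0.012,0.1,0],[-1,-0.003,-0.014,0.11,0],[-1,-0.003,-0.014,0.117,0]]]}}

```text
t: 10.95
tcp_pos: [505.9, -160.6, 154.5]
eef_rot: [0.783, 0.622, 0.0, 0.001]
wrist_force: [-0.8, -2.6, 7.4]
opening: -0.3
grasp_force: 3.5
```

Call:
{"api": "jog_arm", "payload": {"steps": [[[-1,0,-0.001,0.006,0],[-1,0,-0.002,0.012,0],[-1,0,-0.002,0.012,0],[-1,0,-0.002,0.012,0],[-1,0,-0.002,0.012,0]]]}}

```text
t: 11.45
tcp_pos: [504.8, -160.3, 143.2]
eef_rot: [0.783, 0.622, 0.001, 0.002]
wrist_force: [1.8, -1.9, 5.5]
opening: -0.4
grasp_force: 2.8
```

Run:
```python
from h import *
s=state();print(s['t'],s['tcp_pos'],s['eef_rot'],s['opening'],s['wrist_force'])
p=read_camera("side")
cv2.imwrite("pics/c6.png",cv2.resize(p["frame"][225:360,260:440],(800,600),interpolation=cv2.INTER_CUBIC))
```

```text
11.45 [ 504.82262651 -160.26450869  143.2206133 ] [0.78314665 0.62183369 0.00089855 0.00184069] -0.39125904906769066 [ 1.82399835 -1.91672542  5.47173541]
```

View pics/c6.png

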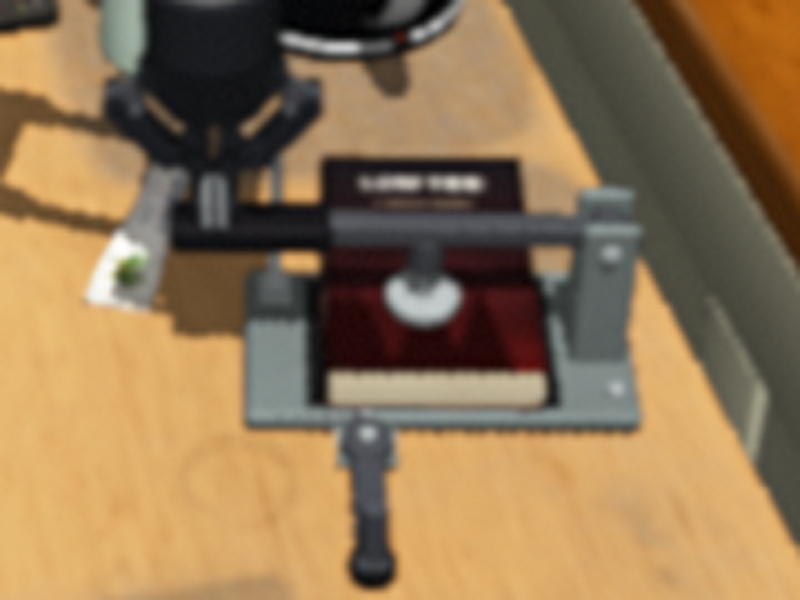

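The side view shows the lever level with the fingers on its grip (212,200), the pad on the book (423,300), and the foot out at (370,560). I'll hold, then check.

Call:
{"api": "jog_arm", "payload": {"steps": [[[-1,0,0,0.001,0],[-1,0,0,0.001,0],[-1,0,0,0.001,0],[-1,0,0,0.001,0],[-1,0,0,0.001,0],[-1,0,0,0.001,0],[-1,0,0,0.001,0],[-1,0,0,0.001,0]]]}}

```text
t: 12.3
tcp_pos: [504.8, -160.3, 142.5]
eef_rot: [0.783, 0.622, 0.001, 0.002]
wrist_force: [1.0, -2.7, 6.7]
opening: -0.1
grasp_force: 3.7
```

Run:
```python
from h import *
s=state();print(s['t'],s['tcp_pos'],s['wrist_force'],s['qvel'].round(3))
p=read_camera("side");W,m=pts(p)
sc=[]
c=np.array([635.5,-185.3]);y=-.223
d=(W[...,:2]-c);X=d@[np.cos(y),np.sin(y)];Y=d@[-np.sin(y),np.cos(y)]
k=m&(abs(Y)<12)&(W[...,2]>95)&(W[...,2]<150)
for lo,hi in[(-100,-70),(-70,-40),(-40,0),(0,40),(40,75)]:
    q=k&(X>lo)&(X<hi);print(lo,q.sum(),np.median(W[q][:,2]).round(1))
print(state()['wrist_force'])
```

```text
12.3 [ 504.80948807 -160.27294055  142.51698863] [ 0.95166112 -2.66151665  6.6764596 ] [ 0.001 -0.     0.    -0.001  0.002 -0.   ]
-100 96 117.6
-70 100 113.7
-40 125 111.5
0 111 112.5
40 106 112.7
[ 1.06660498 -2.5586426   7.30686835]
```

Lever level (tip height 117.5 mm, about 0.345 rad), about 7 N held, arm at rest. Handing in.

```bash
python3 -c "
from plant import *
print(finish_job())"
```

```text
the job is handed in; nothing more can be done
None
```

I swung the foot out to about 1.57 rad, its home position, and then pressed the lever level. I handed the job in with the arm still holding the lever at about 0.345 rad with about 7 N and the pad seen resting on the book, though `finish_job()` returned no verdict.

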